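# Turn the catch tray round and draw the hopper gate

### The job

Turn the long-handled catch tray end for end, without knocking the hopper or the things lying about, and slide it pocket first under the hopper from its open side until it is fully home at the stop, standing flat on the bench. Then draw the hopper's slide gate out all the way to its end stop, so that all three nuts drop into the tray's pocket, and leave tray and gate there. Keep the gate shut until the tray is in place.

Things in the scene. Friction and masses are not known exactly. Their poses are not given: they have to be found in the camera images.
- hopper: Small grey sheet-metal parts hopper on a dark steel stand, fixed to the bench. Origin on the bench (z = 0) straight below the centre of its outlet; z up. Bin 88 mm in x, 138 mm in y, rim at z = 193 mm; the stand's feet reach x = +-96 mm. Outlet 80 mm in x, 70 mm in y.
- tunnel_mouth (a point): Middle of the open side of the tunnel under the chute: hopper (0, 66, 36 mm). The tunnel is 134 mm wide between the leg plates (hopper x), 72 mm high and runs from here along the hopper's -y to a 40 mm high stop plate, face at hopper y = -55 mm. Only this +y side is open for the tray.
- rail_end (a point): Middle between the two lugs, the gate's end stop, at the end of the gate rails: hopper (0, -131, 98 mm); the rails and lugs are no higher than this point. Axes as the hopper's.
- gate (a joint): Slide gate: flat steel plate that closes the outlet, top face at z = 91 mm. Travel in m: 0 shut, growing as it is drawn out along the hopper's -y, 0.078 at the end stop. Friction about 3 N; it stays where it is left.
- gate_tab (a point): Middle of the grip part of the gate's upright tab, moving with the gate: steel plate 36 mm wide (hopper x), 9 mm thick (hopper y), reaching from the gate plate up to z = 152 mm; this point is 137 mm above the bench, and at hopper (0, -160 mm) when the gate is shut. Same axes as the hopper.
- tray: Catch tray: open aluminium pocket 112 mm in x, 102 mm in y, walls 3 mm thick, 34 mm high, with a long steel handle bar out of its +y side; 0.36 kg, 262 mm long. Origin under the pocket's centre, on the underside; z up. It starts handle towards the hopper. In place its axes agree with the hopper's and its origin is at the hopper's or up to 4 mm on towards -y (touching the stop).
- tray_handle (a point): Grip point on the tray's handle bar: tray (0, 145, 26 mm), axes as the tray's. The bar is 12 mm wide (tray x), from z = 8 to 36 mm, y from 51 to 211 mm, with a small foot near its end. The tray balances at about tray y = 80 mm.
- nut_a: Steel hexagon nut 31 x 35 x 16 mm, lying in the hopper on the shut gate or on the other nuts; origin at the centre of its underside.
- nut_b: Steel hexagon nut 31 x 35 x 16 mm, lying in the hopper on the shut gate or on the other nuts; origin at the centre of its underside.
- nut_c: Steel hexagon nut 31 x 35 x 16 mm, lying in the hopper on the shut gate or on the other nuts; origin at the centre of its underside.
- spectacles: Spectacles lying on the bench, 141 x 142 x 42 mm; bystander, origin under their centre.
- screwdriver: Screwdriver on the bench, 29 x 193 x 31 mm; bystander, origin under its centre.

How it is judged:
By the outcome, as a careful person would: the job done as asked, in the order asked, and still so for the second after the job is handed in, with the robot touching nothing.
It also fails if it takes over 72 s, if anything falls off the work surface, if the arm or the gripper's body presses on something with over 40 N, if the wrist force passes 120 N, or if a joint passes its speed limit or range.

### The arm

A 6-joint arm with a two-finger parallel gripper is mounted at the origin on a cart in front of the work surface, level with it; the furniture and walls round the work are solid. World frame = base frame: x ahead of the robot, y to its left, z up, the work surface at z = 0. Lengths are in mm, angles in rad, forces in N, time in s.
With the tool pointing down it reaches from about 275 to 1000 mm from the base axis. Payload 8.4 kg.
Tool frame: the origin (TCP) lies midway between the tips of the shut fingers; the grasp point (between the pads) lies 19 mm behind it; z points along the fingers, y is the line along which they close (so a half turn about z gives the same grasp; the last joint's range is limited). The gripper opens to 85 mm and grips with 20 to 120 N. Pads are 22 mm wide; open, the fingers measure 114 mm over their backs; the gripper's body (76 mm by 85 mm) begins 54 mm behind the grasp point. The pads swing forward as they close: fully open they stand 13 mm farther back than shut.
Start: joints at [1.191, 0.353, 1.633, -0, 1.155, -0.002], TCP at [230.547, 580.927, 231.281] pointing down, gripper open.
Joint ranges: [-2.63, 2.63], [-0.92, 2.1], [0.06, 2.66], [-1.3, 4.44], [0, 2.69], [-3.02, 3.02]. Speed limits (rad/s): [2.22, 2.22, 2.79, 3.14, 3.14, 3.14].

### API

Orientations are given as [roll, pitch, yaw] about the fixed x, y, z axes, in that order (R = Rz(yaw) Ry(pitch) Rx(roll)).
In Python, from rig import * gives the robot as it stands.
- The arm moves only by the shell command python3 -m jog 'ROWS' [FORCE]. ROWS is JSON, a list of rows, each an object of numbers: "x", "y", "z": the shift along the tool's x, y, z in cm; "spin": the turn about the tool's z in rad; "grip": the closure, from 0 (fully open) to 1 (shut). In form: [{"x": .., "y": .., "z": .., "spin": .., "grip": ..}, ...]. A call has 1 to 20 rows; each row shifts and turns the commanded pose from where the row before left it, along the tool's axes as they then stand; what a row does not reach is not made up. A row lasts 1/12 s, in which the tool goes at most 41.7 mm and 7.16 degrees, less where a joint would pass 70% of its speed; a pose out of reach is approached as far as the arm can. A call with a gripper value outside its range is refused whole. The fingers move at their own pace and stop on an object; FORCE is the grip in N (left out, the last holds). Time passes only in rows, so rows that do not move let the fingers close. It gives the time, the measured TCP pose, the force, the opening and the grip force at its end, in the units of the state.
- sense(): the state, without advancing time (a new reading comes with each control period).
- grab_frame(name): name is "scene" or "top" or "wrist"; returns a dict with "pixels" (420x560x3 uint8, blue, green, red), "camera_matrix" (3x3 intrinsics, pixels), "rvec" (rotation vector, rad) and "tvec" (3), from world to camera coordinates, as OpenCV has them; the wrist camera has in their place "T_tool_cam" (4x4, takes a point from camera to tool coordinates, whose origin is the TCP and whose axes are the flange's). Camera axes: x right, y down, z forward; pixel columns grow to the right and rows downward; lengths in mm; the calibration is good to about 2 mm. A picture is of the moment at which its call begins: read the wrist's pose just before it. There is no depth.
- sign_off(): hands the job in; it is judged then, once.
The state is a dict: "clock": time; "qpos": joint angles; "qvel": joint speeds; "joint_efforts": joint torques, N m; "eef_pos": TCP position; "tcp_rot": TCP orientation; "contact_force": force on the tool from outside, world axes, zero at the start; "wrist_torque": the same for the moment, N m; "opening": opening from 0.0 (shut) to 1.0 (fully open); "grasp_force": force on a finger pad.
Only numpy, scipy, OpenCV 4.12 (cv2) and the standard library are available. Lean on these libraries where they do the work, as an engineer would, in place of code of your own. Each camera call takes 0.05 s, during which the arm holds its last target. There are 200 camera calls.

## Working session

There is one attempt and no reset: what is moved stays moved. The work goes in short steps, Python scripts to look and compute and a shell command to move; the robot and the scene stay as the last step left them, time stands still between calls to the robot, and variables do not carry over. Pictures are saved under pics/ and viewed, at most 10 in all, crops included, and the job is handed in when it is done.

```bash
ls; mkdir -p pics; python3 - <<'E'
from rig import *
import cv2,numpy as np
s=sense();print(s)
for n in("scene","top"):
    f=grab_frame(n);cv2.imwrite(f"pics/{n}0.png",f["pixels"]);np.savez(f"pics/{n}0.npz",**f)
    print(n,f["camera_matrix"].tolist(),f["rvec"],f["tvec"])
f=grab_frame("wrist");print(f["T_tool_cam"],f["camera_matrix"])
E
```

```text
pics
{'clock': 0.0, 'qpos': array([ 1.19058699e+00,  3.53652781e-01,  1.63414668e+00,  2.34538241e-05,
        1.15517233e+00, -2.41745880e-03]), 'qvel': array([-1.33259863e-03, -9.67223057e-04, -2.17743961e-05,  2.29243328e-04,
       -2.62239311e-05, -1.87571901e-03]), 'joint_efforts': array([-1.61737629e-03, -6.05244255e+01, -3.42066872e+01, -2.41900416e-04,
        9.39807971e-03,  5.01442616e-05]), 'eef_pos': array([230.3703267 , 580.48398231, 230.55340661]), 'tcp_rot': array([-3.14021357e+00, -2.47779456e-05,  2.76379127e+00]), 'contact_force': array([ 0.76098901,  0.36845677, -0.30602436]), 'wrist_torque': array([-0.04046894, -0.02363334,  0.04430868]), 'grasp_force': 0.0, 'opening': 1.0008024328682412}
scene [[420.37798871617235, 0.0, 282.7241794455615], [0.0, 420.37798871617235, 203.5613383370076], [0.0, 0.0, 1.0]] [ 2.25001178 -0.58023638  0.2576686 ] [-385.37156706  323.22316197  744.78616507]
top [[516.6456103479869, 0.0, 289.666528197248], [0.0, 516.6456103479869, 202.05364794646815], [0.0, 0.0, 1.0]] [ 2.18367166 -2.13834011  0.11078244] [ 146.40193085  520.26915523 1348.24647078]
[[ 5.85240253e-05 -9.57086775e-01 -2.89801485e-01  7.36011251e+01]
 [ 9.99999920e-01 -5.83733830e-05  3.94726802e-04 -5.83536687e-02]
 [-3.94704495e-04 -2.89801486e-01  9.57086696e-01 -1.43247067e+02]
 [ 0.00000000e+00  0.00000000e+00  0.00000000e+00  1.00000000e+00]] [[292.92292733   0.         288.09828143]
 [  0.         292.92292733 207.73661406]
 [  0.           0.           1.        ]]
```

View pics/scene0.png

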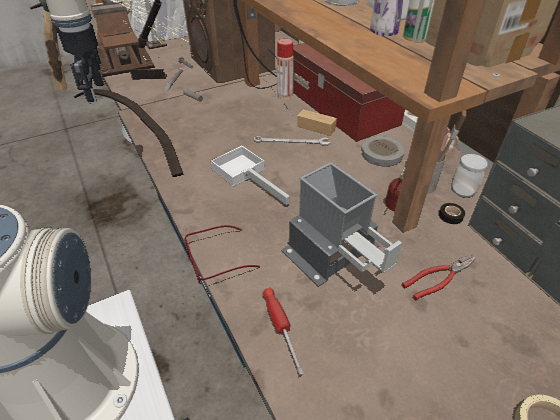

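View pics/top0.png

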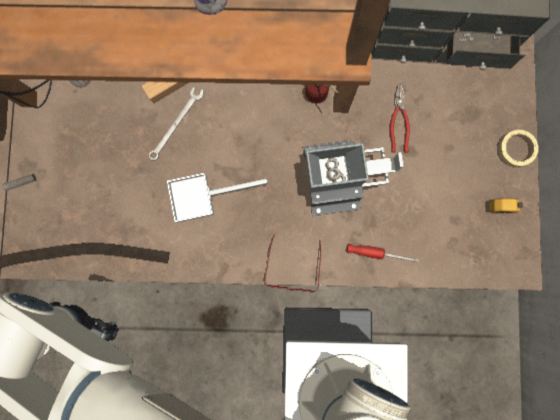

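The scene view shows the tray pocket at about (238,165), its handle end at (287,200), the hopper at (337,210) and the gate tab at (393,250). The top view has the pocket at (190,198), handle end (266,181), hopper (335,170) and tab (399,160). I'll enlarge both to pick points.

```bash
python3 - <<'E'
import cv2
t=cv2.imread("pics/top0.png")[110:230,160:425];s=cv2.imread("pics/scene0.png")[140:295,205:415]
cv2.imwrite("pics/tc.png",cv2.resize(t,None,fx=3,fy=3,interpolation=cv2.INTER_CUBIC))
cv2.imwrite("pics/sc.png",cv2.resize(s,None,fx=3.8,fy=3.8,interpolation=cv2.INTER_CUBIC))
E
cat > h.py <<'E'
import numpy as np,cv2
def ray(f,p):
    "camera centre and world direction of a pixel (scene/top frames)"
    R=cv2.Rodrigues(f["rvec"])[0];d=R.T@np.linalg.inv(f["camera_matrix"])@[p[0],p[1],1.]
    return -R.T@f["tvec"].ravel(),d/np.linalg.norm(d)
def wray(f,pos,rpy,p):
    from scipy.spatial.transform import Rotation as Ro
    T=np.eye(4);T[:3,:3]=Ro.from_euler("xyz",rpy).as_matrix();T[:3,3]=pos
    T=T@f["T_tool_cam"];d=T[:3,:3]@np.linalg.inv(f["camera_matrix"])@[p[0],p[1],1.]
    return T[:3,3],d/np.linalg.norm(d)
def plane(r,z): return r[0]+r[1]*(z-r[0][2])/r[1][2]
def tri(a,b):
    A=np.c_[a[1],-b[1]];t=np.linalg.lstsq(A,b[0]-a[0],rcond=None)[0]
    p,q=a[0]+t[0]*a[1],b[0]+t[1]*b[1];return (p+q)/2,np.linalg.norm(p-q)
E
```

```text
(no output)
```

View pics/tc.png

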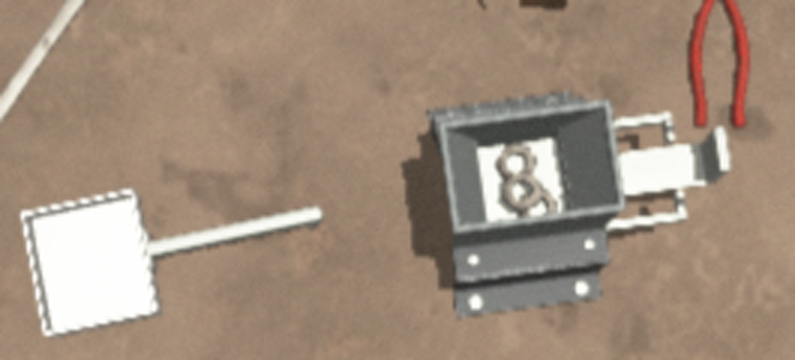

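View pics/sc.png

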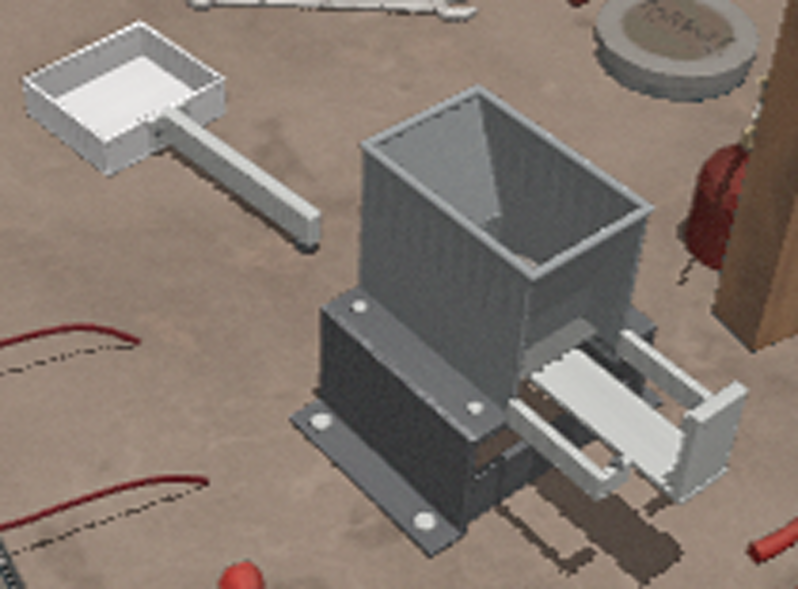

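```bash
python3 - <<'E'
from h import *
T=dict(np.load("pics/top0.npz"));S=dict(np.load("pics/scene0.npz"))
P={"rimTL":((440,118),(479,90)),"rimTR":((608,104),(652,210)),"rimBR":((622,206),(530,275)),"rimBL":((453,228),(362,145)),
"tab":((722,150),(718,400)),"traC":((133,192),(224,80)),"traD":((158,313),(107,142)),"traA":((23,213),(140,23)),"traB":((47,334),(25,83)),"hend":((320,213),(312,213)),
"boltA":((475,302),(321,421)),"boltB":((582,288),(424,520)),"lugnear":((684,214),(603,487)),"lugfar":((670,118),(706,395))}
R={}
for k,(a,b) in P.items():
    p,e=tri(ray(T,np.array(a)/3+[160,110]),ray(S,np.array(b)/3.8+[205,140]));R[k]=p;print(k,p.round(1),round(e,1))
rim=np.array([R[k] for k in("rimTL","rimTR","rimBR","rimBL")]);print("rim c",rim.mean(0))
ax=(rim[0]-rim[1]+rim[3]-rim[2]);print("hop yaw from long sides",np.degrees(np.arctan2(ax[1],ax[0]))-90, "sizes",np.linalg.norm(ax)/2,np.linalg.norm(rim[0]-rim[3]))
tr=np.array([R[k] for k in("traA","traB","traC","traD")]);print("tray c",tr.mean(0)); a=R["hend"]-tr.mean(0);print("tray yaw",np.degrees(np.arctan2(a[1],a[0]))-90,np.linalg.norm(a[:2]))
# things on the bench, shelf edge
for n,p,z in(("spec R",(320,240),0),("spec L",(272,237),0),("spec bot",(265,288),0),("shelf edge",(370,80),0),("shelf edge if z300",(360,80),300),("post",(345,110),0),("wrench",(155,156),0),("wrenchtop",(198,92),0),("plier",(393,150),0),("plierR",(408,150),0),("red",(317,108),0)): print(n,plane(ray(T,p),z).round())
for n,p in(("shelf corner scene",(440,100)),("post foot",(405,225))): print(n,plane(ray(S,p),0).round())
print(tri(ray(T,(372,80)),ray(S,(432,108))))
E
```

```text
rimTL [627.  118.2 185.3] 0.8
rimTR [642.3 -16.2 189.4] 4.3
rimBR [559.2 -26.7 189.7] 1.0
rimBL [539.7 105.8 187.1] 1.8
tab [ 613.9 -113.9  151.9] 3.1
traC [590.5 386.7  30.6] 5.6
traD [483.2 359.9  32.1] 7.2
traA [568.6 485.   29.7] 3.4
traB [461.6 459.   27.2] 4.7
hend [572.8 219.2  35.9] 2.7
boltA [499.5  78.7   6.8] 3.9
boltB [513.3 -17.    9.8] 2.7
lugnear [569.6 -94.   89.3] 1.6
lugfar [648.6 -78.9 103.5] 0.6
rim c [592.02273701  45.28643496 187.91098948]
hop yaw from long sides 7.417380310234137 sizes 134.6214324201797 88.17217173592368
tray c [525.99086632 422.63985897  29.90402579]
tray yaw -167.04892713241514 208.75440669905052
spec R [419.  73.   0.]
spec L [424. 203.   0.]
spec bot [288. 219.   0.]
shelf edge [868. -59.   0.]
shelf edge if z300 [760.   6. 300.]
post [780.   9.   0.]
wrench [640. 531.   0.]
wrenchtop [824. 420.   0.]
plier [ 670. -123.    0.]
plierR [ 671. -165.    0.]
red [785.  87.   0.]
shelf corner scene [1331.  444.    0.]
post foot [797.  18.   0.]
(array([741.38153868, -12.42648143, 355.24680102]), np.float64(2.3812957124786687))
```

Hopper is at about (592,45), yaw 7.6°. The rim and tab triangulate to 188 and 152 mm against 193 and 152 given. The tray is at about (526,423), yaw -167°, with the handle end 209 mm from its centre (211 given). Next I turn the wrist and approach the handle.

```bash
cat >> h.py <<'E'
def togo(pos,rpy,target,yaw=None):
    "shift in tool axes (cm) and spin (rad) to a world target"
    from scipy.spatial.transform import Rotation as Ro
    R=Ro.from_euler("xyz",rpy).as_matrix();d=R.T@(np.array(target)-pos)/10
    return d.round(2), None if yaw is None else round((rpy[2]-np.radians(yaw)+np.pi)%(2*np.pi)-np.pi,3)
E
python3 -m jog '[{"spin":-0.121},{"spin":-0.121},{"spin":-0.121},{"spin":-0.121},{"spin":-0.121},{"spin":-0.121},{"spin":-0.121},{"spin":-0.121},{"spin":-0.121},{"spin":-0.121},{"spin":-0.121},{"spin":-0.121},{"spin":-0.121},{"spin":-0.121},{"spin":-0.121},{"spin":-0.121},{"spin":-0.121},{"spin":-0.121}]'
python3 -m jog '[{"x":2.5,"y":-1.75},{"x":2.5,"y":-1.75},{"x":2.5,"y":-1.75},{"x":2.5,"y":-1.75},{"x":2.5,"y":-1.75},{"x":2.5,"y":-1.75},{"x":2.5,"y":-1.75},{"x":2.5,"y":-1.75},{"x":2.5,"y":-1.75},{"x":2.5,"y":-1.75},{"x":2.5,"y":-1.75},{"x":2.5,"y":-1.75},{"x":2.5,"y":-1.75},{"x":2.5,"y":-1.75},{},{}]'
python3 - <<'E'
from rig import *
from h import *
s=sense();f=grab_frame("wrist");cv2.imwrite("pics/w1.png",f["pixels"]);np.savez("pics/w1.npz",pos=s["eef_pos"],rpy=s["tcp_rot"],**f)
print(s["qpos"],s["eef_pos"],s["tcp_rot"])
E
```

```text
[ 1.19056871e+00  3.53527042e-01  1.63396347e+00 -3.29309245e-05
  1.15516763e+00 -2.39556348e-03] [230.44145196 580.58355677 230.71033077] [-3.14052709e+00  2.75605487e-05  2.76377393e+00]schema error: expected keys x, y, z, spin, grip
schema error: expected keys x, y, z, spin, grip
```

View pics/w1.png

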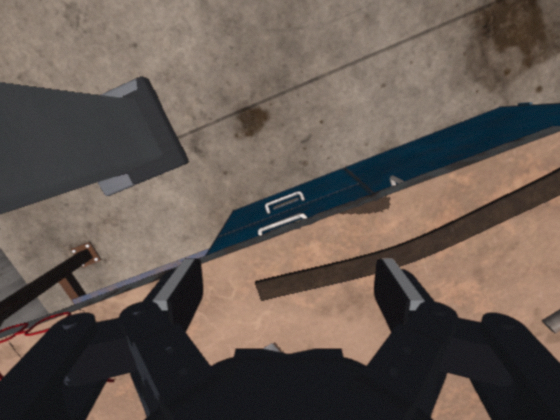

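The rows need all five keys, so nothing moved. This wrist view shows only the bench edge; the fingertips are at about (185,275) and (395,275).

```bash
python3 -m jog '[{"x":0,"y":0,"z":0,"spin":-0.121,"grip":0},{"x":0,"y":0,"z":0,"spin":-0.121,"grip":0},{"x":0,"y":0,"z":0,"spin":-0.121,"grip":0},{"x":0,"y":0,"z":0,"spin":-0.121,"grip":0},{"x":0,"y":0,"z":0,"spin":-0.121,"grip":0},{"x":0,"y":0,"z":0,"spin":-0.121,"grip":0},{"x":0,"y":0,"z":0,"spin":-0.121,"grip":0},{"x":0,"y":0,"z":0,"spin":-0.121,"grip":0},{"x":0,"y":0,"z":0,"spin":-0.121,"grip":0},{"x":0,"y":0,"z":0,"spin":-0.121,"grip":0},{"x":0,"y":0,"z":0,"spin":-0.121,"grip":0},{"x":0,"y":0,"z":0,"spin":-0.121,"grip":0},{"x":0,"y":0,"z":0,"spin":-0.121,"grip":0},{"x":0,"y":0,"z":0,"spin":-0.121,"grip":0},{"x":0,"y":0,"z":0,"spin":-0.121,"grip":0},{"x":0,"y":0,"z":0,"spin":-0.121,"grip":0},{"x":0,"y":0,"z":0,"spin":-0.121,"grip":0},{"x":0,"y":0,"z":0,"spin":-0.121,"grip":0}]'
python3 -m jog '[{"x":2.5,"y":-1.75,"z":0,"spin":0,"grip":0},{"x":2.5,"y":-1.75,"z":0,"spin":0,"grip":0},{"x":2.5,"y":-1.75,"z":0,"spin":0,"grip":0},{"x":2.5,"y":-1.75,"z":0,"spin":0,"grip":0},{"x":2.5,"y":-1.75,"z":0,"spin":0,"grip":0},{"x":2.5,"y":-1.75,"z":0,"spin":0,"grip":0},{"x":2.5,"y":-1.75,"z":0,"spin":0,"grip":0},{"x":2.5,"y":-1.75,"z":0,"spin":0,"grip":0},{"x":2.5,"y":-1.75,"z":0,"spin":0,"grip":0},{"x":2.5,"y":-1.75,"z":0,"spin":0,"grip":0},{"x":2.5,"y":-1.75,"z":0,"spin":0,"grip":0},{"x":2.5,"y":-1.75,"z":0,"spin":0,"grip":0},{"x":2.5,"y":-1.75,"z":0,"spin":0,"grip":0},{"x":2.5,"y":-1.75,"z":0,"spin":0,"grip":0},{"x":0,"y":0,"z":0,"spin":0,"grip":0},{"x":0,"y":0,"z":0,"spin":0,"grip":0}]'
python3 - <<'E'
from rig import *
from h import *
s=sense();f=grab_frame("wrist");cv2.imwrite("pics/w2.png",f["pixels"]);np.savez("pics/w2.npz",pos=s["eef_pos"],rpy=s["tcp_rot"],**f)
print(s["clock"],s["qpos"],s["eef_pos"],s["tcp_rot"])
E
```

```text
clock: 1.7
eef_pos: [230.5, 580.8, 231.1]
tcp_rot: [3.141, -0.0, -1.335]
contact_force: [-1.3, 0.7, 0.8]
opening: 1.0
grasp_force: 0.0
clock: 3.03
eef_pos: [549.5, 294.7, 230.9]
tcp_rot: [3.141, -0.0, -1.344]
contact_force: [-0.4, 1.2, -0.8]
opening: 1.0
grasp_force: 0.0
3.0333 [ 4.89808685e-01  3.51238845e-01  1.63677669e+00  8.33952083e-05
  1.15404698e+00 -2.87858535e+00] [549.4668975  294.67359616 230.93398008] [ 3.14111913e+00 -4.85370539e-05 -1.34402871e+00]
```

View pics/w2.png

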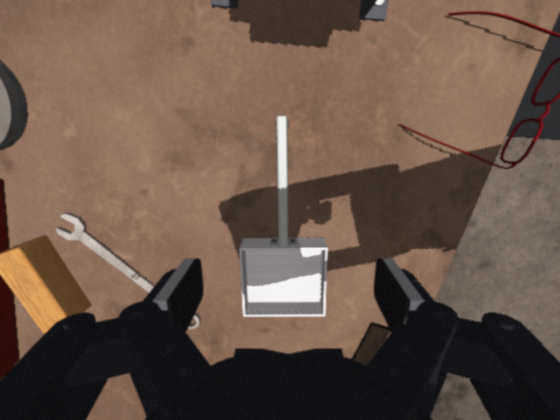

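The wrist view shows the tray: handle end at (282,117), root at (283,241), pocket rim (241..327, 240..316), and the bar nearly aligned with the tool.

```bash
python3 - <<'E'
from h import *
f=dict(np.load("pics/w2.npz"));pos,rpy=f["pos"],f["rpy"]
g=f["pixels"].astype(int);
for r in(125,150,175): 
    c=np.where(g[r,265:300].min(1)>140)[0]+265;print(r,c.min(),c.max())
e=plane(wray(f,pos,rpy,(282,117)),36);m=plane(wray(f,pos,rpy,(283.3,243)),36)
print("end",e,"root",m,np.linalg.norm(e-m));u=(e-m)/np.linalg.norm(e-m);print("dir deg",np.degrees(np.arctan2(u[1],u[0])))
t=dict(np.load("pics/top0.npz"))
print("height of end",tri(ray(t,(320/3+160,110+213/3)),wray(f,pos,rpy,(282,117))))
g=e-u*71;print("grip 140",g)
yaw=np.degrees(np.arctan2(u[1],u[0]))
print(togo(pos,rpy,[g[0],g[1],9],yaw))
E
```

```text
125 277 286
150 277 286
175 278 286
end [573.24627219 222.11474787  36.        ] root [538.64921333 368.83356503  36.        ] 150.74272051899533
dir deg -76.7317369664464
height of end (array([573.90043436, 221.3967871 ,  18.22718552]), np.float64(1.5236610809156041))
grip 140 [556.95101647 291.21948462  36.        ]
(array([ 0.5 , -0.66, 22.19]), np.float64(-0.005))
```

```bash
python3 -m jog '[{"x":0.25,"y":-0.33,"z":1.5,"spin":-0.005,"grip":0},{"x":0.25,"y":-0.33,"z":2.5,"spin":0,"grip":0},{"x":0,"y":0,"z":2.5,"spin":0,"grip":0},{"x":0,"y":0,"z":2.5,"spin":0,"grip":0},{"x":0,"y":0,"z":2.5,"spin":0,"grip":0},{"x":0,"y":0,"z":2.5,"spin":0,"grip":0},{"x":0,"y":0,"z":2.5,"spin":0,"grip":0},{"x":0,"y":0,"z":2.2,"spin":0,"grip":0},{"x":0,"y":0,"z":1.8,"spin":0,"grip":0},{"x":0,"y":0,"z":1.6,"spin":0,"grip":0},{"x":0,"y":0,"z":0,"spin":0,"grip":0},{"x":0,"y":0,"z":0,"spin":0,"grip":0}]'
python3 -m jog '[{"x":0,"y":0,"z":0,"spin":0,"grip":1},{"x":0,"y":0,"z":0,"spin":0,"grip":1},{"x":0,"y":0,"z":0,"spin":0,"grip":1},{"x":0,"y":0,"z":0,"spin":0,"grip":1},{"x":0,"y":0,"z":0,"spin":0,"grip":1},{"x":0,"y":0,"z":0,"spin":0,"grip":1},{"x":0,"y":0,"z":0,"spin":0,"grip":1},{"x":0,"y":0,"z":0,"spin":0,"grip":1},{"x":0,"y":0,"z":0,"spin":0,"grip":1},{"x":0,"y":0,"z":0,"spin":0,"grip":1},{"x":0,"y":0,"z":0,"spin":0,"grip":1},{"x":0,"y":0,"z":0,"spin":0,"grip":1}]' 100
```

```text
clock: 4.08
eef_pos: [554.9, 293.1, 9.8]
tcp_rot: [3.14, -0.0, -1.335]
contact_force: [-0.2, 0.3, 0.5]
opening: 0.999
grasp_force: 0.0
clock: 5.08
eef_pos: [556.7, 292.6, 11.0]
tcp_rot: [-3.141, 0.0, -1.337]
contact_force: [-1.3, -1.0, 6.1]
opening: 0.118
grasp_force: 98.3
```

```bash
python3 -m jog '[{"x":0,"y":0,"z":-1,"spin":0,"grip":1},{"x":0,"y":0,"z":-2,"spin":0,"grip":1},{"x":0,"y":0,"z":-2.5,"spin":0,"grip":1},{"x":0,"y":0,"z":-2.5,"spin":0,"grip":1},{"x":-1.5,"y":0.1,"z":-1,"spin":0,"grip":1},{"x":-2.2,"y":0.1,"z":0,"spin":0,"grip":1},{"x":-2.2,"y":0.1,"z":0,"spin":0,"grip":1},{"x":-2.2,"y":0.1,"z":0,"spin":0,"grip":1},{"x":-2.2,"y":0.1,"z":0,"spin":0,"grip":1},{"x":-1.9,"y":0.1,"z":0,"spin":0,"grip":1},{"x":-1,"y":0,"z":0,"spin":0,"grip":1},{"x":0,"y":0,"z":0,"spin":0,"grip":1},{"x":0,"y":0,"z":0,"spin":0,"grip":1}]'
python3 - <<'E'
from rig import *
from h import *
s=sense();f=grab_frame("scene");w=grab_frame("wrist")
print(s["qpos"],s["wrist_torque"])
cv2.imwrite("pics/a.png",np.hstack([cv2.resize(f["pixels"],(400,300)),cv2.resize(w["pixels"],(400,300))]))
E
```

```text
clock: 6.17
eef_pos: [519.2, 419.4, 99.8]
tcp_rot: [3.141, -0.001, -1.335]
contact_force: [-0.8, -0.3, -5.0]
opening: 0.116
grasp_force: 97.8
[ 6.77409980e-01  5.54599845e-01  1.63507474e+00 -4.49816228e-04
  9.53096013e-01 -2.69961825e+00] [-0.2126923  -0.06150254  0.07028308]
```

View pics/a.png

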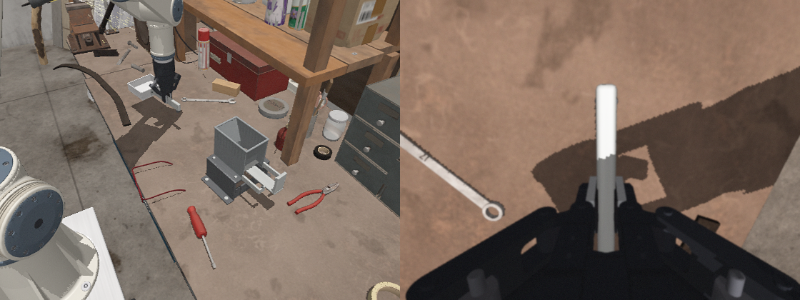

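The tray is held level and clear of everything. The bar runs straight up the wrist view between the pads. Now I turn it end for end.

```bash
python3 -m jog '[{"x":0,"y":0,"z":0,"spin":0.06,"grip":1},{"x":0,"y":0,"z":0,"spin":0.11,"grip":1},{"x":0,"y":0,"z":0,"spin":0.11,"grip":1},{"x":0,"y":0,"z":0,"spin":0.11,"grip":1},{"x":0,"y":0,"z":0,"spin":0.11,"grip":1},{"x":0,"y":0,"z":0,"spin":0.11,"grip":1},{"x":0,"y":0,"z":0,"spin":0.11,"grip":1},{"x":0,"y":0,"z":0,"spin":0.11,"grip":1},{"x":0,"y":0,"z":0,"spin":0.11,"grip":1},{"x":0,"y":0,"z":0,"spin":0.11,"grip":1},{"x":0,"y":0,"z":0,"spin":0.11,"grip":1},{"x":0,"y":0,"z":0,"spin":0.11,"grip":1},{"x":0,"y":0,"z":0,"spin":0.11,"grip":1},{"x":0,"y":0,"z":0,"spin":0.11,"grip":1},{"x":0,"y":0,"z":0,"spin":0.11,"grip":1},{"x":0,"y":0,"z":0,"spin":0.11,"grip":1},{"x":0,"y":0,"z":0,"spin":0.11,"grip":1},{"x":0,"y":0,"z":0,"spin":0.11,"grip":1},{"x":0,"y":0,"z":0,"spin":0.11,"grip":1},{"x":0,"y":0,"z":0,"spin":0.11,"grip":1}]'
python3 -m jog '[{"x":0,"y":0,"z":0,"spin":0.11,"grip":1},{"x":0,"y":0,"z":0,"spin":0.11,"grip":1},{"x":0,"y":0,"z":0,"spin":0.11,"grip":1},{"x":0,"y":0,"z":0,"spin":0.11,"grip":1},{"x":0,"y":0,"z":0,"spin":0.11,"grip":1},{"x":0,"y":0,"z":0,"spin":0.11,"grip":1},{"x":0,"y":0,"z":0,"spin":0.11,"grip":1},{"x":0,"y":0,"z":0,"spin":0.11,"grip":1},{"x":0,"y":0,"z":0,"spin":0.11,"grip":1},{"x":0,"y":0,"z":0,"spin":0.103,"grip":1},{"x":0,"y":0,"z":0,"spin":0,"grip":1},{"x":0,"y":0,"z":0,"spin":0,"grip":1}]'
python3 - <<'E'
from rig import *
from h import *
s=sense();pos,rpy=s["eef_pos"],s["tcp_rot"]
w=grab_frame("wrist");np.savez("pics/w3.npz",pos=pos,rpy=rpy,**w);t=grab_frame("top");np.savez("pics/t3.npz",**t)
h=np.array([592.3,45]);a=np.radians(7.6);uy=np.array([-np.sin(a),np.cos(a)])
for y in(147+145,140): print(y,togo(pos,rpy,[*(h+uy*y),pos[2]],97.6))
cv2.imwrite("pics/t3.png",cv2.resize(t["pixels"][90:250,120:430],None,fx=2.5,fy=2.5,interpolation=cv2.INTER_CUBIC))
E
```

```text
clock: 7.93
eef_pos: [520.1, 418.2, 100.2]
tcp_rot: [-3.141, -0.0, 2.79]
contact_force: [-0.7, 0.2, -4.1]
opening: 0.12
grasp_force: 97.7
clock: 8.93
eef_pos: [520.1, 418.6, 100.3]
tcp_rot: [-3.141, 0.0, 1.706]
contact_force: [-0.1, -0.6, -4.2]
opening: 0.124
grasp_force: 97.8
292 (array([-8.79,  2.19,  0.  ]), np.float64(0.002))
140 (array([-23.99,   2.15,   0.  ]), np.float64(0.002))
```

View pics/t3.png

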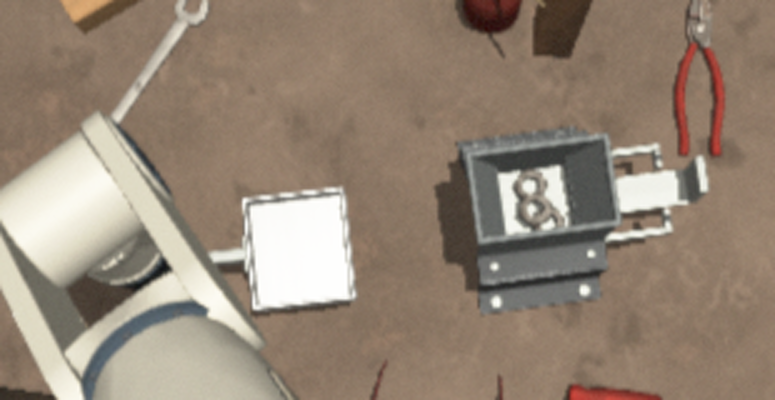

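The top view shows the pocket now facing the hopper's open side: rim corners at crop (243,200), (343,188), (354,300) and (252,312). The hopper and the bystanders are undisturbed.

```bash
python3 - <<'E'
from h import *
t=dict(np.load("pics/t3.npz"));w=dict(np.load("pics/w3.npz"))
c=np.array([plane(ray(t,np.array(p)/2.5+[120,90]),124) for p in((243,200),(343,188),(354,300),(252,312))])
m=c.mean(0);print(c.round(),m, w["pos"])
d=(c[0]-c[1]+c[3]-c[2]);print("tray yaw",np.degrees(np.arctan2(d[1],d[0]))-90,np.linalg.norm(d)/2,np.linalg.norm(c[0]-c[3]))
g=w["pos"]-m;print("grip rel",np.linalg.norm(g[:2]),np.degrees(np.arctan2(g[1],g[0]))-90)
# hopper rim again from this view, z=193
r=np.array([plane(ray(t,np.array(p)/2.5+[120,90]),193) for p in((466,149),(607,136),(618,225),(478,242))])
print("hopper",r.mean(0));d=(r[0]-r[1]+r[3]-r[2]);print(np.degrees(np.arctan2(d[1],d[0]))-90,np.linalg.norm(d)/2,np.linalg.norm(r[0]-r[3]))
for n,p,z in(("bolts a",(496,303),6),("b",(585,291),6),("c",(494,267),76),("d",(591,254),76),("tab",(700,175),152)):print(n,plane(ray(t,np.array(p)/2.5+[120,90]),z).round(1))
E
```

```text
[[584. 339. 124.]
 [598. 240. 124.]
 [485. 226. 124.]
 [471. 326. 124.]] [534.47421043 282.71267546 124.        ] [520.13173322 418.60524178 100.29916863]
tray yaw 8.011889245290519 101.21814399601912 112.92709671114527
grip rel 136.64734257701477 6.024850248111491
hopper [589.10510428  46.04820332 193.        ]
7.3242215700931865 133.70206460619423 89.7968519186433
bolts a [496.4  79.3   6. ]
b [511.4 -16.8   6. ]
c [527.   85.2  76. ]
d [542.6 -14.6  76. ]
tab [ 612.5 -111.4  152. ]
```

```bash
python3 -m jog '[{"x":-1.5,"y":0.4,"z":0,"spin":0,"grip":1},{"x":-2.4,"y":0.5,"z":0,"spin":0,"grip":1},{"x":-2.4,"y":0.5,"z":1.5,"spin":0,"grip":1},{"x":-2,"y":0.5,"z":2,"spin":0,"grip":1},{"x":-1,"y":0,"z":2,"spin":0,"grip":1},{"x":0,"y":0,"z":1.5,"spin":0,"grip":1},{"x":0,"y":0,"z":0.8,"spin":0,"grip":1},{"x":0,"y":0,"z":0.5,"spin":0,"grip":1},{"x":0,"y":0,"z":0.3,"spin":0,"grip":1},{"x":0,"y":0,"z":0.2,"spin":0,"grip":1},{"x":0,"y":0,"z":0,"spin":0,"grip":1},{"x":0,"y":0,"z":0,"spin":0,"grip":1}]'
python3 - <<'E'
from rig import *
from h import *
t=grab_frame("top");s=grab_frame("scene");np.savez("pics/s4.npz",**s);np.savez("pics/t4.npz",**t)
a=cv2.resize(t["pixels"][130:220,200:400],(800,360),interpolation=cv2.INTER_CUBIC);b=cv2.resize(s["pixels"][140:260,200:400],(400,240),interpolation=cv2.INTER_CUBIC)
cv2.imwrite("pics/t4.png",np.vstack([a,np.hstack([b,np.zeros_like(b)])]))
E
```

```text
clock: 10.03
eef_pos: [551.3, 330.4, 13.0]
tcp_rot: [3.141, -0.0, 1.705]
contact_force: [0.7, 0.2, -4.5]
opening: 0.118
grasp_force: 97.7
```

View pics/t4.png

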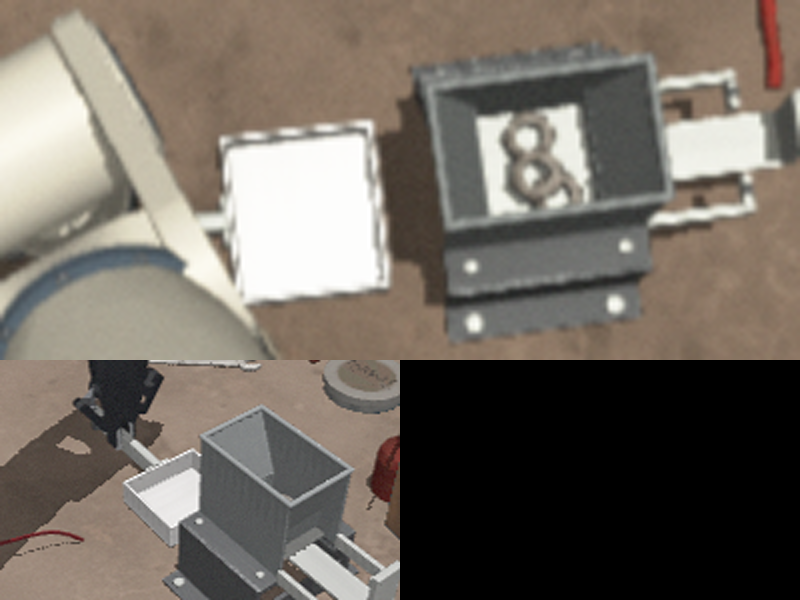

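The tray is level, in front of the tunnel, and in line with it. Its rim corners are at crop (220,138), (373,124), (387,286) and (240,301); the bench gap is small.

```bash
python3 - <<'E'
from h import *
from rig import sense
t=dict(np.load("pics/t4.npz"));P=lambda p,z:plane(ray(t,np.array(p)/4+[200,130]),z)
c=np.array([P(p,36) for p in((220,138),(373,124),(387,286),(240,301))]);m=c.mean(0);d=c[0]-c[1]+c[3]-c[2]
print(m,np.degrees(np.arctan2(d[1],d[0]))-90)
r=np.array([P(p,193) for p in((427,80),(657,58),(670,200),(445,226))]);print("hopper rim",r.mean(0))
h=np.array([590.7,45.5]);a=np.radians(7.8);ux=np.array([np.cos(a),np.sin(a)]);uy=np.array([-ux[1],ux[0]])
g=sense()["eef_pos"][:2]
for n,q in(("tray",m[:2]),("tcp",g)): print(n,(q-h)@ux,(q-h)@uy)
E
```

```text
[566.72480349 194.06668878  36.        ] 6.743170863727741
hopper rim [589.00682965  44.77346271 193.        ]
tray -3.5905609502395914 150.44593359018018
tcp -0.414451699448236 287.4839187303231
```

```bash
python3 -m jog '[{"x":-0.8,"y":0.1,"z":0.1,"spin":0,"grip":1},{"x":-1.3,"y":0.1,"z":0.05,"spin":0,"grip":1},{"x":-1.3,"y":0,"z":0,"spin":0,"grip":1},{"x":-1.3,"y":0,"z":0,"spin":0,"grip":1},{"x":-1.3,"y":0,"z":0,"spin":0,"grip":1},{"x":-1.3,"y":0,"z":0,"spin":0,"grip":1},{"x":-1.3,"y":0,"z":0,"spin":0,"grip":1},{"x":-1.3,"y":0,"z":0,"spin":0,"grip":1},{"x":-1.3,"y":0,"z":0,"spin":0,"grip":1},{"x":-1.3,"y":0,"z":0,"spin":0,"grip":1},{"x":-1,"y":0,"z":0,"spin":0,"grip":1},{"x":-0.5,"y":0,"z":0,"spin":0,"grip":1},{"x":0,"y":0,"z":0,"spin":0,"grip":1},{"x":0,"y":0,"z":0,"spin":0,"grip":1}]'
```

```text
clock: 11.3
eef_pos: [571.8, 190.3, 11.0]
tcp_rot: [3.142, 0.001, 1.704]
contact_force: [1.3, -6.1, 5.1]
opening: 0.117
grasp_force: 99.1
```

```bash
python3 -m jog '[{"x":-0.3,"y":0,"z":-0.03,"spin":0,"grip":1},{"x":-0.3,"y":0,"z":0,"spin":0,"grip":1},{"x":-0.2,"y":0,"z":0,"spin":0,"grip":1},{"x":0,"y":0,"z":0,"spin":0,"grip":1},{"x":0,"y":0,"z":0,"spin":0,"grip":1}]'; python3 -m jog '[{"x":-0.2,"y":0,"z":0,"spin":0,"grip":1},{"x":0,"y":0,"z":0,"spin":0,"grip":1},{"x":0,"y":0,"z":0,"spin":0,"grip":1}]';python3 -m jog '[{"x":-0.2,"y":0,"z":0,"spin":0,"grip":1},{"x":0,"y":0,"z":0,"spin":0,"grip":1},{"x":0,"y":0,"z":0,"spin":0,"grip":1}]'
```

```text
clock: 11.72
eef_pos: [572.5, 183.5, 11.0]
tcp_rot: [-3.142, 0.0, 1.704]
contact_force: [0.1, 1.1, -0.2]
opening: 0.119
grasp_force: 98.6
clock: 11.97
eef_pos: [572.8, 181.3, 11.0]
tcp_rot: [-3.141, 0.0, 1.704]
contact_force: [-0.2, 1.5, 0.9]
opening: 0.118
grasp_force: 98.5
clock: 12.22
eef_pos: [573.1, 179.2, 11.0]
tcp_rot: [-3.141, 0.0, 1.704]
contact_force: [-0.2, 1.4, -0.7]
opening: 0.123
grasp_force: 98.4
```

```bash
python3 -m jog '[{"x":-0.2,"y":0,"z":0,"spin":0,"grip":1},{"x":0,"y":0,"z":0,"spin":0,"grip":1},{"x":0,"y":0,"z":0,"spin":0,"grip":1}]'; python3 -m jog '[{"x":-0.2,"y":0,"z":0,"spin":0,"grip":1},{"x":0,"y":0,"z":0,"spin":0,"grip":1},{"x":0,"y":0,"z":0,"spin":0,"grip":1}]'
```

```text
clock: 12.47
eef_pos: [572.9, 178.0, 11.0]
tcp_rot: [-3.141, -0.001, 1.704]
contact_force: [-2.5, 6.9, -0.2]
opening: 0.121
grasp_force: 98.5
clock: 12.72
eef_pos: [572.5, 177.7, 11.0]
tcp_rot: [-3.14, -0.003, 1.703]
contact_force: [-6.4, 17.0, 0.5]
opening: 0.115
grasp_force: 98.5
```

The stop is felt at 17 N, where the geometry predicted it. I'll ease off, release and rise.

```bash
python3 -m jog '[{"x":0.22,"y":0,"z":0,"spin":0,"grip":1},{"x":0,"y":0,"z":0,"spin":0,"grip":1},{"x":0,"y":0,"z":0,"spin":0,"grip":1}]'; python3 -m jog '[{"x":0,"y":0,"z":0,"spin":0,"grip":0},{"x":0,"y":0,"z":0,"spin":0,"grip":0},{"x":0,"y":0,"z":0,"spin":0,"grip":0},{"x":0,"y":0,"z":0,"spin":0,"grip":0},{"x":0,"y":0,"z":0,"spin":0,"grip":0},{"x":0,"y":0,"z":0,"spin":0,"grip":0},{"x":0,"y":0,"z":0,"spin":0,"grip":0},{"x":0,"y":0,"z":0,"spin":0,"grip":0},{"x":0,"y":0,"z":-1,"spin":0,"grip":0},{"x":0,"y":0,"z":-2.5,"spin":0,"grip":0},{"x":0,"y":0,"z":-2.5,"spin":0,"grip":0},{"x":0.5,"y":0,"z":-2.5,"spin":0,"grip":0},{"x":1,"y":0,"z":-2.5,"spin":0,"grip":0},{"x":1,"y":0,"z":-2.5,"spin":0,"grip":0},{"x":1,"y":0,"z":-2.5,"spin":0,"grip":0},{"x":0.5,"y":0,"z":-2.5,"spin":0,"grip":0},{"x":0,"y":0,"z":-2.5,"spin":0,"grip":0},{"x":0,"y":0,"z":-2,"spin":0,"grip":0},{"x":0,"y":0,"z":0,"spin":0,"grip":0},{"x":0,"y":0,"z":0,"spin":0,"grip":0}]'
python3 - <<'E'
from rig import *
from h import *
st=sense();w=grab_frame("wrist");t=grab_frame("top");s=grab_frame("scene");np.savez("pics/w5.npz",pos=st["eef_pos"],rpy=st["tcp_rot"],**w);np.savez("pics/s5.npz",**s);np.savez("pics/t5.npz",**t)
a=cv2.resize(t["pixels"][130:220,200:400],(800,360),interpolation=cv2.INTER_CUBIC);b=cv2.resize(s["pixels"][140:260,200:400],(400,240),interpolation=cv2.INTER_CUBIC)
cv2.imwrite("pics/t5.png",np.vstack([a,np.hstack([b,cv2.resize(w["pixels"],(400,240))])]))
E
```

```text
clock: 12.97
eef_pos: [572.9, 178.0, 11.0]
tcp_rot: [-3.141, -0.001, 1.704]
contact_force: [-3.8, 6.3, 1.0]
opening: 0.118
grasp_force: 98.5
clock: 14.63
eef_pos: [568.6, 217.6, 243.0]
tcp_rot: [3.139, -0.001, 1.704]
contact_force: [-0.3, -0.9, 0.2]
opening: 1.001
grasp_force: 0.0
```

View pics/t5.png

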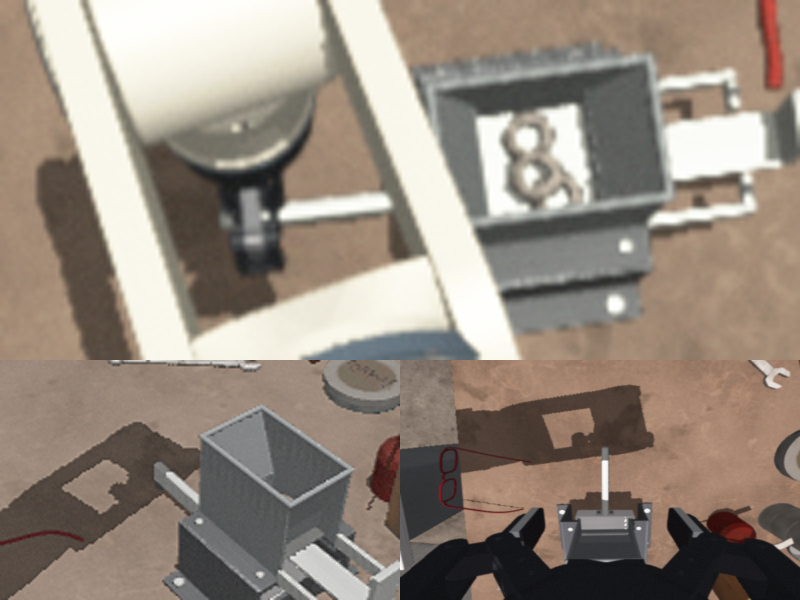

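The tray is in, its handle straight out of the mouth (scene-crop end at (160,468), wrist-crop end at (604,449)). I'll check the handle end, then go over to the gate tab.

```bash
python3 - <<'E'
from h import *
w=dict(np.load("pics/w5.npz"));s=dict(np.load("pics/s5.npz"))
a=wray(w,w["pos"],w["rpy"],(285.6,155.8));b=ray(s,(280,194))
h=np.array([590.7,45.5]);al=np.radians(7.8);ux=np.array([np.cos(al),np.sin(al)]);uy=np.array([-ux[1],ux[0]])
for q in(plane(a,36),tri(a,b)[0]): print(q.round(1),((q[:2]-h)@ux).round(1),((q[:2]-h)@uy).round(1))
E
python3 -m jog '[{"x":-1.2,"y":0,"z":0,"spin":0,"grip":0},{"x":-2.4,"y":0,"z":0,"spin":0,"grip":0},{"x":-2.4,"y":0,"z":0,"spin":0,"grip":0},{"x":-2.4,"y":0,"z":0,"spin":0,"grip":0},{"x":-2.4,"y":0,"z":0,"spin":0,"grip":0},{"x":-2.4,"y":0,"z":0,"spin":0,"grip":0},{"x":-2.4,"y":0,"z":0,"spin":0,"grip":0},{"x":-2.4,"y":0,"z":0,"spin":0,"grip":0},{"x":-2.4,"y":0,"z":0,"spin":0,"grip":0},{"x":-2.4,"y":0,"z":0,"spin":0,"grip":0},{"x":-2.4,"y":0,"z":0,"spin":0,"grip":0},{"x":-2.4,"y":0,"z":0,"spin":0,"grip":0},{"x":-2.4,"y":0,"z":0,"spin":0,"grip":0},{"x":-2.4,"y":0,"z":0,"spin":0,"grip":0},{"x":-1,"y":0,"z":0,"spin":0,"grip":0},{"x":0,"y":0,"z":0,"spin":0,"grip":0}]'
python3 -m jog '[{"x":0,"y":0,"z":0,"spin":-0.112,"grip":0},{"x":0,"y":0,"z":0,"spin":-0.112,"grip":0},{"x":0,"y":0,"z":0,"spin":-0.112,"grip":0},{"x":0,"y":0,"z":0,"spin":-0.112,"grip":0},{"x":0,"y":0,"z":0,"spin":-0.112,"grip":0},{"x":0,"y":0,"z":0,"spin":-0.112,"grip":0},{"x":0,"y":0,"z":0,"spin":-0.112,"grip":0},{"x":0,"y":0,"z":0,"spin":-0.112,"grip":0},{"x":0,"y":0,"z":0,"spin":-0.112,"grip":0},{"x":0,"y":0,"z":0,"spin":-0.112,"grip":0},{"x":0,"y":0,"z":0,"spin":-0.112,"grip":0},{"x":0,"y":0,"z":0,"spin":-0.112,"grip":0},{"x":0,"y":0,"z":0,"spin":-0.112,"grip":0},{"x":0,"y":0,"z":0,"spin":-0.112,"grip":0},{"x":0,"y":0,"z":0,"spin":0,"grip":0},{"x":0,"y":0,"z":0,"spin":0,"grip":0}]'
python3 - <<'E'
from rig import *
from h import *
st=sense();w=grab_frame("wrist");np.savez("pics/w6.npz",pos=st["eef_pos"],rpy=st["tcp_rot"],**w)
cv2.imwrite("pics/w6.png",w["pixels"]);print(togo(st["eef_pos"],st["tcp_rot"],[613,-113,118],187.8))
E
```

```text
[562.2 249.2  36. ] -0.6 205.7
[565.1 246.6  25.1] 1.9 202.7
clock: 16.12
eef_pos: [611.8, -116.3, 240.1]
tcp_rot: [-3.14, 0.0, 1.701]
contact_force: [-0.2, 0.1, 0.5]
opening: 0.999
grasp_force: 0.0
clock: 17.45
eef_pos: [612.0, -112.9, 240.7]
tcp_rot: [3.141, -0.001, -3.014]
contact_force: [0.5, 0.0, -0.5]
opening: 1.003
grasp_force: 0.0
(array([-0.11, -0.02, 12.27]), np.float64(-0.009))
```

View pics/w6.png

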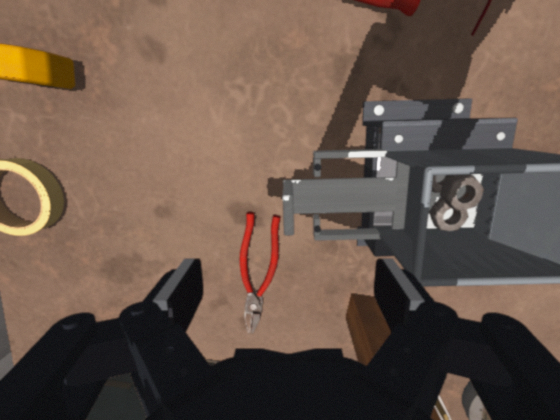

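The wrist view shows the tab's top at about (289,207), spanning rows 178–235, between the fingers and away from the lugs at (317,157) and (317,235). The handle end is at hopper y ≈ 206, so the tray is home.

```bash
python3 - <<'E'
from h import *
w=dict(np.load("pics/w6.npz"));t=dict(np.load("pics/top0.npz"))
g=w["pixels"];
p=plane(wray(w,w["pos"],w["rpy"],(289,207)),152);print(p,tri(wray(w,w["pos"],w["rpy"],(289,207)),ray(t,(722/3+160,160)))) 
for q in((289,178),(289,235)):print(plane(wray(w,w["pos"],w["rpy"],q),152))
print(togo(w["pos"],w["rpy"],[p[0],p[1],118],187.8))
E
```

```text
[ 607.85169599 -112.77391949  152.        ] (array([ 611.61786846, -113.28055614,  146.38561723]), np.float64(4.311224822775794))
[ 583.74564133 -115.88238693  152.        ]
[ 632.53527433 -109.59098057  152.        ]
(array([ 0.4 ,  0.06, 12.27]), np.float64(-0.009))
```

```bash
python3 -m jog '[{"x":0,"y":0,"z":1.5,"spin":-0.009,"grip":0},{"x":0,"y":0,"z":2.5,"spin":0,"grip":0},{"x":0,"y":0,"z":2.5,"spin":0,"grip":0},{"x":0,"y":0,"z":2.5,"spin":0,"grip":0},{"x":0,"y":0,"z":1.8,"spin":0,"grip":0},{"x":0,"y":0,"z":1.2,"spin":0,"grip":0},{"x":0,"y":0,"z":0,"spin":0,"grip":0},{"x":0,"y":0,"z":0,"spin":0,"grip":0}]'
python3 -m jog '[{"x":0,"y":0,"z":0,"spin":0,"grip":1},{"x":0,"y":0,"z":0,"spin":0,"grip":1},{"x":0,"y":0,"z":0,"spin":0,"grip":1},{"x":0,"y":0,"z":0,"spin":0,"grip":1},{"x":0,"y":0,"z":0,"spin":0,"grip":1},{"x":0,"y":0,"z":0,"spin":0,"grip":1},{"x":0,"y":0,"z":0,"spin":0,"grip":1},{"x":0,"y":0,"z":0,"spin":0,"grip":1},{"x":0,"y":0,"z":0,"spin":0,"grip":1},{"x":0,"y":0,"z":0,"spin":0,"grip":1},{"x":0,"y":0,"z":0,"spin":0,"grip":1},{"x":0,"y":0,"z":0,"spin":0,"grip":1}]' 40
```

```text
clock: 18.17
eef_pos: [612.2, -113.6, 121.0]
tcp_rot: [3.141, -0.001, -3.004]
contact_force: [0.2, 0.2, -0.1]
opening: 1.001
grasp_force: 0.0
clock: 19.17
eef_pos: [612.5, -113.8, 121.5]
tcp_rot: [-3.141, 0.0, -3.002]
contact_force: [-0.9, 0.5, 5.5]
opening: 0.1
grasp_force: 39.8
```

The tab is gripped at 8.5 mm opening (9 expected). Now I draw the gate.

```bash
python3 -m jog '[{"x":0,"y":-0.4,"z":0,"spin":0,"grip":1},{"x":0,"y":-0.7,"z":0,"spin":0,"grip":1},{"x":0,"y":-0.7,"z":0,"spin":0,"grip":1},{"x":0,"y":-0.7,"z":0,"spin":0,"grip":1},{"x":0,"y":-0.7,"z":0,"spin":0,"grip":1},{"x":0,"y":-0.7,"z":0,"spin":0,"grip":1},{"x":0,"y":-0.7,"z":0,"spin":0,"grip":1},{"x":0,"y":-0.7,"z":0,"spin":0,"grip":1},{"x":0,"y":-0.7,"z":0,"spin":0,"grip":1},{"x":0,"y":-0.7,"z":0,"spin":0,"grip":1},{"x":0,"y":-0.6,"z":0,"spin":0,"grip":1},{"x":0,"y":-0.3,"z":0,"spin":0,"grip":1},{"x":0,"y":0,"z":0,"spin":0,"grip":1},{"x":0,"y":0,"z":0,"spin":0,"grip":1}]'
python3 -m jog '[{"x":0,"y":-0.2,"z":0,"spin":0,"grip":1},{"x":0,"y":0,"z":0,"spin":0,"grip":1},{"x":0,"y":0,"z":0,"spin":0,"grip":1}]'
```

```text
clock: 20.33
eef_pos: [624.2, -189.9, 121.5]
tcp_rot: [-3.14, 0.003, -3.002]
contact_force: [5.7, -0.4, 2.1]
opening: 0.103
grasp_force: 40.1
clock: 20.58
eef_pos: [624.2, -190.0, 121.5]
tcp_rot: [3.14, 0.002, -3.003]
contact_force: [4.7, 8.7, 5.2]
opening: 0.099
grasp_force: 40.4
```

```bash
python3 -m jog '[{"x":0,"y":-0.2,"z":0,"spin":0,"grip":1},{"x":0,"y":0,"z":0,"spin":0,"grip":1},{"x":0,"y":0,"z":0,"spin":0,"grip":1}]'
python3 -m jog '[{"x":0,"y":0.2,"z":0,"spin":0,"grip":1},{"x":0,"y":0,"z":0,"spin":0,"grip":1},{"x":0,"y":0,"z":0,"spin":0,"grip":0},{"x":0,"y":0,"z":0,"spin":0,"grip":0},{"x":0,"y":0,"z":0,"spin":0,"grip":0},{"x":0,"y":0,"z":0,"spin":0,"grip":0},{"x":0,"y":0,"z":0,"spin":0,"grip":0},{"x":0,"y":0,"z":0,"spin":0,"grip":0},{"x":0,"y":0,"z":0,"spin":0,"grip":0},{"x":0,"y":0,"z":-1.5,"spin":0,"grip":0},{"x":0,"y":0,"z":-2.5,"spin":0,"grip":0},{"x":0,"y":0,"z":-2.5,"spin":0,"grip":0},{"x":0,"y":0,"z":-2.5,"spin":0,"grip":0},{"x":0,"y":0,"z":-2.5,"spin":0,"grip":0},{"x":0,"y":0,"z":-1.5,"spin":0,"grip":0},{"x":0,"y":0,"z":0,"spin":0,"grip":0},{"x":0,"y":0,"z":0,"spin":0,"grip":0}]'
python3 - <<'E'
from rig import *
from h import *
st=sense();w=grab_frame("wrist");t=grab_frame("top");s=grab_frame("scene")
np.savez("pics/w7.npz",pos=st["eef_pos"],rpy=st["tcp_rot"],**w)
a=cv2.resize(t["pixels"][130:220,240:440],(800,360),interpolation=cv2.INTER_CUBIC);b=cv2.resize(s["pixels"][160:280,240:440],(400,240),interpolation=cv2.INTER_CUBIC)
cv2.imwrite("pics/t7.png",np.vstack([a,np.hstack([b,cv2.resize(w["pixels"][60:312,140:560],(400,240))])]))
E
```

```text
clock: 20.83
eef_pos: [624.2, -190.0, 121.4]
tcp_rot: [3.138, 0.001, -3.003]
contact_force: [3.8, 17.8, 6.8]
opening: 0.099
grasp_force: 41.3
clock: 22.25
eef_pos: [623.5, -191.2, 251.8]
tcp_rot: [-3.141, 0.002, -3.002]
contact_force: [-0.8, 0.5, -1.0]
opening: 0.997
grasp_force: 0.0
```

View pics/t7.png

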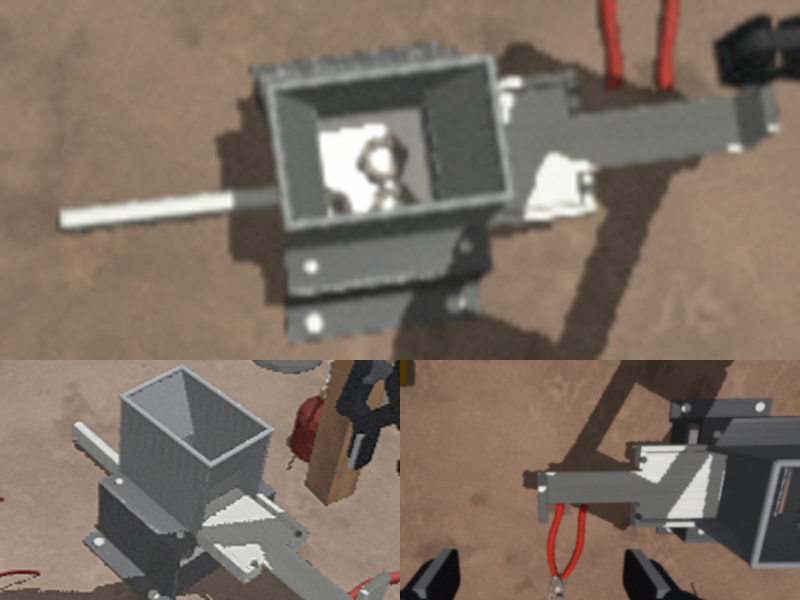

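The gate is out at its lugs and the tab is where it was released. The handle is unmoved. Three nuts are seen through the open outlet at top-crop (382,158), (390,195) and (335,203). I'll check their drop numerically by parallax and give the gate travel.

```bash
python3 - <<'E'
from h import *
t=dict(np.load("pics/top0.npz"));w=dict(np.load("pics/w7.npz"))
for z in(107,19):
    print(z,[plane(ray(t,p),z).round(0)[:2].tolist() for p in((335,162.5),(335,173.7),(335.5,169.5),(337.5,178.8),(323.7,180.7))])
p=cv2.projectPoints(np.array([[605.,35,107],[605,35,19]]),t["rvec"],t["tvec"],t["camera_matrix"],None)[0].squeeze();print("expected shift",p[1]-p[0])
q=plane(wray(w,w["pos"],w["rpy"],(290,204)),152);print("tab now",q,"moved",np.linalg.norm(q[:2]-[607.9,-112.8]))
E
```

```text
107 [[612.0, 44.0], [583.0, 44.0], [594.0, 42.0], [570.0, 37.0], [564.0, 72.0]]
19 [[628.0, 37.0], [598.0, 37.0], [609.0, 35.0], [584.0, 30.0], [578.0, 67.0]]
expected shift [-2.84479824  5.89178673]
tab now [ 620.04197955 -190.1818048   152.        ] moved 78.32861151427183
```

The gate moved 78.3 mm, which is its full travel. The nuts' pixel shift matches a drop to the tray floor, and all three positions lie inside the pocket.

```bash
python3 -c "
from rig import *
print(sign_off())"
```

```text
the job is handed in; nothing more can be done
None
```

The job is handed in at about 22 s: by measurement the tray is home at the stop, the gate is out at its end stop (about 78 mm) and all three nuts are in the pocket; I viewed 12 pictures, two over the limit of 10.

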